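Fit a clean filter and snap the clip cover onto its housing

TASK

Drop the clean white filter cassette into the open blue filter housing so that it sits flat on the bottom, then put the orange cover on the housing and press it straight down until both of its black clip arms snap under the yellow rim and the cover is fully home. Leave the clogged brown cassette where it lies.

Things in the scene. Friction and masses are not known exactly. Their poses are not given: they have to be found in the camera images.
- housing_mouth (a point): Centre of the open mouth of the blue filter housing, level with the top of its yellow rim, 60 mm above the table. Fixed, upright, yaw varies; z up. The straight-walled well is 60 mm along x, 80 mm along y and 48 mm deep. At the two y ends the rim overhangs outwards to 50 mm from the centre and is 7 mm thick. Pipe stubs stick out along x to 70 mm, centred 30 mm above the table.
- clean_center (a point): Clean filter cassette, white with pale pleats: its centre, 23 mm above its underside (46 mm tall in all). Body 54 mm along x, 72 mm along y, 22 mm tall; z up; about 70 g. It fits the well with its x and y along the housing's, either way round, with 3 to 4 mm of play a side. Seated on the well floor, this point is 25 mm below the mouth.
- clean_tab (a point): Centre of the clean cassette's upright pull tab, 11 mm above the cassette's centre. The tab is 36 mm along x, 12 mm thick along y (gripped across y), 24 mm tall, on the middle of the body. Seated, its top is 2 mm below the mouth. A wide-open gripper is wider than the well: grip the top 15 mm of the tab and let go by opening only a little.
- clogged_center (a point): The clogged cassette, the same shape and size but brown with black pleats; not to be used or moved. This point is its centre, 23 mm above its underside.
- cover_center (a point): Orange cover: its centre, 29 mm above its lowest points (58 mm tall in all). Plate 74 mm along x, 104 mm along y, 8 mm thick (from 7 mm below to 1 mm above this point). Four tapered feet reach 22 mm below the plate and enter the well's corners with 1.5 mm of play a side; on the table it stands on them. z up; about 120 g. Fits with x and y along the housing's, either way round.
- cover_grip (a point): Centre of the black grip bar on the middle of the cover's plate, 15 mm above the cover's centre: 40 mm along x, 16 mm thick along y (gripped across y), 28 mm tall. The plate beside it is free, so fingertips may push on it there. Fully home, the plate lies on the rim, with the cover's centre 7 mm above the mouth.
- clip_a (a joint): Sprung clip arm at the cover's +y end, hanging to 18 mm below the plate: 0 when straight (free, or snapped under the rim), about 0.25 rad when spread by the rim. Both clips meet the rim about 15 mm before the cover is home; pushing them over it takes roughly 4 to 15 N in all (more on some starts than on others), and about 1 mm before home they snap under it.
- clip_b (a joint): Clip arm at the cover's -y end: the same.
Not all that is in view belongs to the job. Of the things that look like the part that bears clean_center, take the one that is farthest from the robot's base at the start.

How it is judged:
On the way, in this order (a step that is already met when the one before it is completed fails the run):
1. the clean cassette sits flat on the floor of the housing's well (z of clean_center in the frame of housing_mouth below -0.021 m and horizontal distance between clean_center and housing_mouth below 0.007 m and angle between clean_center's own z axis and vertical below 0.08 rad), for 0.2 s.
2. the cover is pressed home with both clips snapped under the rim (all of step 1 and z of cover_center in the frame of housing_mouth below 0.009 m and horizontal distance between cover_center and housing_mouth below 0.004 m and angle between cover_center's own z axis and vertical below 0.04 rad and value of joint each of clip_a, clip_b below 0.08 rad), for 0.2 s.
At the end, for the whole second after the job is handed in: The clean cassette lies in the well (its centre at least 21 mm below the mouth and within 7 mm of the middle, tilted under 0.08 rad); the cover is level (0.04 rad), within 4 mm of the middle and within 2 mm of fully home, with both clip arms back to under 0.08 rad (all of step 2); the robot touches nothing.
It fails at once if the clogged cassette is moved by more than 20 mm (distance of clogged_center from where it was at the start of the episode above 0.02 m).
It also fails if it takes over 64 s, if anything falls off the work surface, if the arm or the gripper's body presses on something with over 40 N, if the wrist force passes 120 N, or if a joint passes its speed limit or range.

ROBOT

A 7-joint arm with a two-finger parallel gripper is mounted at the origin on the work surface. World frame = base frame: x ahead of the robot, y to its left, z up, the work surface at z = 0. Lengths are in m, angles in rad, forces in N, time in s.
With the tool pointing down it reaches from about 0.425 to 1.025 m from the base axis. Payload 9.4 kg.
Tool frame: the origin (TCP) lies at the very end of the fingers, on their centre line; the grasp point (between the pads) lies 19 mm behind it; z points along the fingers, y is the line along which they close (so a half turn about z gives the same grasp; the last joint's range is limited). The gripper opens to 93 mm and grips with 3 to 60 N. Pads are 15 mm wide; open, the fingers measure 128 mm over their backs; the gripper's body (75 mm by 188 mm) begins 65 mm behind the grasp point.
Start: joints at [1.148, 0.599, -0.003, 1.599, 0.002, 0.943, -0.08], TCP at [0.246, -0.682, 0.219] pointing down, gripper open.
Joint ranges: [-2.57, 2.57], [-0.35, 1.97], [-1.29, 1.29], [0.11, 2.56], [-1.05, 4.19], [0.11, 1.86], [-2.63, 2.63]. Speed limits (rad/s): [2.22, 2.22, 3.01, 3.01, 3.14, 3.14, 3.14].

INTERFACE

Orientations are given as a rotation vector (axis times angle).
In Python, from plant import bot, move_gripper, grab_frame, camera_info gives the robot as it stands. Calls block until the motion is done:
- bot.reach(position, orientation): joint-space move of the TCP to a pose.
- bot.movel(position, frame=None, v=0.15, guard=None): straight line of the TCP; frame=None keeps the orientation; v is the mean speed in m/s. With guard (N) it stops when the force on the tool has changed by that much, and returns True; else False.
- bot.goto_joints(angles): joint-space move.
- move_gripper(opening, grasp_force=None): opening from 0.0 (shut) to 1.0 (fully open); grasp_force is the grip in N (None keeps the last); returns when the fingers have stopped.
- bot.dwell(seconds).
- bot.solve_ik(position, orientation): joint angles nearest the present ones, or None.
- bot.observe(): the state.
- grab_frame(name): name is "side" or "top" or "wrist"; returns the picture (420x560x3 uint8, blue, green, red); there is no depth.
- camera_info(name): a dict with "vfov" (degrees; the focal length in pixels is half the picture's height over the tangent of half this angle, whatever the lens; pixels are square), "cx", "cy" (the principal point, pixels), "rvec" (rotation vector, rad) and "tvec" (3), from world to camera coordinates, as OpenCV has them. Camera axes: x right, y down, z forward; pixel columns grow to the right and rows downward; lengths in m; the calibration is good to about 2 mm. The wrist camera is an equidistant fisheye: a pixel r from the principal point sees the ray r / f radians off the axis. A picture is of the moment at which its call begins: read the wrist's pose just before it. camera_info takes no time and is no camera call; for the wrist camera it gives the pose at the moment of the call.
A pose or a line that the arm cannot do raises bot.PlanningError and nothing moves.
- bot.job_done(): hands the job in; it is judged then, once.
The state is a dict: "clock": time; "q": joint angles; "qd": joint speeds; "joint_torque": joint torques, N m; "tool_pos": TCP position; "ee_rot": TCP orientation; "contact_force": force on the tool from outside, world axes, zero at the start; "ft_torque": the same for the moment, N m; "gripper_width": opening from 0.0 (shut) to 1.0 (fully open); "grasp_force": force on a finger pad.
Only numpy, scipy, OpenCV 4.12 (cv2) and the standard library are available. Lean on these libraries where they do the work, as an engineer would, in place of code of your own. Each camera call takes 0.05 s, during which the arm holds its last target. There are 200 camera calls.

## Working session

There is one attempt and no reset: what is moved stays moved. The work goes in short steps, each a Python script; the robot and the scene stay as the last script left them, time stands still between calls to the robot, and variables do not carry over. Pictures are saved under pics/ and viewed, at most 10 in all, crops included, and the job is handed in when it is done.

```bash
mkdir -p pics; ls; python3 - <<'E'
from plant import bot, grab_frame, camera_info
import cv2
for n in("top","side"):
    cv2.imwrite(f"pics/{n}0.png",grab_frame(n)); print(n,camera_info(n))
print(bot.observe())
E
```

```text
pics
top {'vfov': 46.32885830794166, 'cx': 273.82098630057413, 'cy': 212.71552543409544, 'rvec': array([ 2.11229857, -2.15683681,  0.1527126 ]), 'tvec': array([0.01973977, 0.47547391, 1.01265293])}
side {'vfov': 56.183443893995346, 'cx': 283.7314651318403, 'cy': 209.10811485705491, 'rvec': array([ 0.97791592, -2.50946894,  1.00899877]), 'tvec': array([0.35234172, 0.27289135, 0.80891369])}
{'clock': 0.1, 'q': array([ 1.14830468,  0.6000164 , -0.00253409,  1.60000052,  0.00183581,
        0.94292183, -0.0797583 ]), 'qd': array([ 0.00064419, -0.00145467, -0.00059333, -0.00204867, -0.00130769,
       -0.00064706,  0.00094631]), 'joint_torque': array([ 5.64635731e-03, -7.66558170e+01,  1.50267977e+00, -2.52939337e+01,
       -5.22176467e-02,  1.35858959e-02,  5.51211940e-05]), 'tool_pos': array([ 0.24556597, -0.68170574,  0.21788485]), 'ee_rot': array([-3.09345438e+00, -5.40420157e-01,  6.08675662e-04]), 'contact_force': array([ 0.77382456, -0.10214557,  0.39330237]), 'ft_torque': array([ 0.0256541 ,  0.03259257, -0.02416347]), 'grasp_force': 0.0, 'gripper_width': 0.9973189381059713}
```

View pics/top0.png

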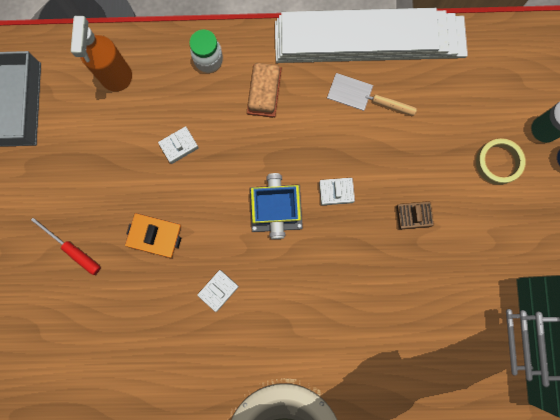

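View pics/side0.png

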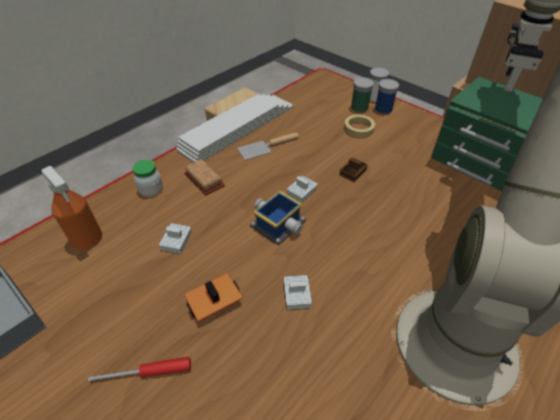

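The top view shows the housing at (275,205), the orange cover at (153,236) and the clogged cassette at (415,215). There are three white cassettes, at (178,145), (337,191) and (217,291). The base is at about (285,420), so (178,145) looks farthest. I'll check that with rays and a crop.

```bash
cat > h.py <<'E'
import numpy as np, cv2
from scipy.spatial.transform import Rotation as R
def ray(ci,px,fish=False):
    f=210/np.tan(np.radians(ci["vfov"])/2)
    d=(np.atleast_2d(np.asarray(px,float))-[ci["cx"],ci["cy"]])/f
    if fish:
        r=np.linalg.norm(d,axis=1,keepdims=True)+1e-12
        c=np.hstack([d/r*np.sin(r),np.cos(r)])
    else: c=np.hstack([d,np.ones((len(d),1))])
    M=R.from_rotvec(ci["rvec"]).as_matrix()
    return -M.T@ci["tvec"], c@M
def plane(ci,px,z,fish=False):
    o,d=ray(ci,px,fish); return o+d*((z-o[2])/d[:,2])[:,None]
def blobs(m,amin=150):
    cs,_=cv2.findContours(m.astype(np.uint8),cv2.RETR_EXTERNAL,cv2.CHAIN_APPROX_NONE)
    return [c for c in cs if cv2.contourArea(c)>amin]
def rect(P):
    """min-area rect of Nx2 world points in m: centre, (long,short), angle of long side"""
    (c,(w,h),_)=r=cv2.minAreaRect((P*1000).astype(np.float32))
    b=cv2.boxPoints(r); e=[b[1]-b[0],b[2]-b[1]]; e.sort(key=np.linalg.norm)
    return np.array(c)/1000,(round(max(w,h),1),round(min(w,h),1)),np.arctan2(e[1][1],e[1][0])
def hsv(im): return [a.astype(int) for a in cv2.split(cv2.cvtColor(im,cv2.COLOR_BGR2HSV))]
E
python3 - <<'E'
from h import *
from plant import camera_info
im=cv2.imread("pics/top0.png"); ci=camera_info("top"); H,S,V=hsv(im)
def show(n,m,z,a=200,b=3000):
    for c in blobs(m,a):
        if cv2.contourArea(c)>b: continue
        p=c[:,0]; P=plane(ci,p,z)[:,:2]; r=rect(P)
        print(n,p.mean(0).round(),r[0].round(4),r[1],np.degrees(r[2]).round(1),"reach",np.linalg.norm(r[0]).round(3))
show("white",(S<50)&(V>130),.022)
show("orange",(H>7)&(H<18)&(S>200)&(V>180),.030)
show("yellow",(H>22)&(H<35)&(S>120)&(V>120),.06)
tiles=[cv2.resize(im[y-35:y+35,x-35:x+35],(260,260),interpolation=cv2.INTER_CUBIC) for x,y in((178,145),(337,191),(217,291))]
cv2.imwrite("pics/crop1.png",np.hstack(tiles))
E
```

```text
white [276. 398.] [0.0959 0.0141] (176.7, 48.3) -83.5 reach 0.097
white [218. 290.] [0.3141 0.1327] (72.0, 54.4) -42.5 reach 0.341
white [337. 191.] [ 0.5239 -0.1281] (71.9, 54.3) -86.8 reach 0.539
white [177. 144.] [0.6383 0.2216] (72.0, 54.0) -60.1 reach 0.676
white [351.  92.] [ 0.7498 -0.1697] (95.7, 63.7) 68.9 reach 0.769
white [13. 96.] [0.7617 0.601 ] (197.7, 61.4) 0.2 reach 0.97
white [77. 34.] [0.9072 0.4564] (89.8, 26.4) -2.6 reach 1.016
white [20.  8.] [0.9721 0.5869] (113.5, 48.1) 88.4 reach 1.136
```

View pics/crop1.png

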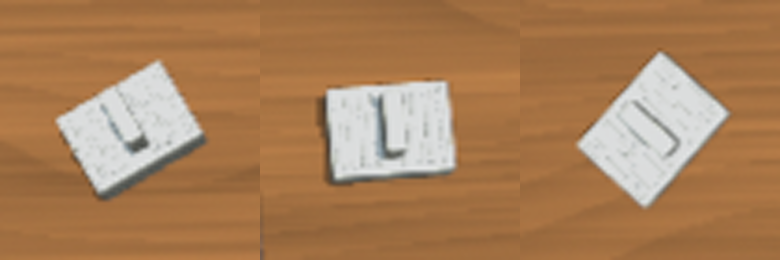

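Candidates: (178,145), (337,191) and (217,291), all measuring 72x54 mm. They are at reaches of 0.676, 0.539 and 0.341 m, so the farthest, at (178,145), is the one to take. The crop shows a white cassette with a tab across its middle. Next I'll measure the cover and housing, then look from near with the wrist camera.

```bash
python3 - <<'E'
from h import *
from plant import camera_info, bot, grab_frame, move_gripper
im=cv2.imread("pics/top0.png"); ci=camera_info("top"); H,S,V=hsv(im)
for p in((140,235),(165,235),(254,205),(276,187),(299,205)): print(p,H[p[1],p[0]],S[p[1],p[0]],V[p[1],p[0]])
def show(n,m,z):
    for c in blobs(m,200):
        p=c[:,0]; P=plane(ci,p,z)[:,:2]; r=rect(P)
        if max(r[1])<140: print(n,p.mean(0).round(),r[0].round(4),r[1],np.degrees(r[2]).round(1),np.linalg.norm(r[0]).round(3))
show("orange",(H<18)&(S>200)&(V>190),.030)
show("yellow",(H>22)&(H<38)&(S>100)&(V>90),.06)
show("yel/blue",((H>22)&(H<38)&(S>100)&(V>90))|((H>100)&(H<125)&(S>100)),.06)
# wrist view over the cassette
th=np.radians(-60.1)
def ori(a): # tool down, tool y along angle a
    y=np.array([np.cos(a),np.sin(a),0]); z=np.array([0,0,-1.]); x=np.cross(y,z)
    return R.from_matrix(np.c_[x,y,z]).as_rotvec()
for a in(th,th+np.pi):
    for c in((.6383,.2216),): print(np.degrees(a),bot.solve_ik(np.array([*c,.2]),ori(a)))
E
cat >> h.py <<'E'
def ori(a):
    "tool down, tool y along world angle a"
    y=np.array([np.cos(a),np.sin(a),0]); z=np.array([0,0,-1.]); x=np.cross(y,z)
    return R.from_matrix(np.c_[x,y,z]).as_rotvec()
E
```

```text
(140, 235) 16 194 219
(165, 235) 16 188 220
(254, 205) 51 33 156
(276, 187) 52 44 158
(299, 205) 30 166 187
orange [ 80. 258.] [0.3899 0.4285] (90.5, 15.3) 50.6 0.579
yel/blue [277. 204.] [0.4903 0.0064] (102.0, 79.1) -88.1 0.49
-60.1 [-0.21022392  0.57604132 -0.32308517  1.72362034  0.22656284  0.87867845
 -1.67896773]
119.89999999999999 [ 0.20961041  0.795596   -1.10212057  1.69591341  0.77233743  1.15112714
  0.97986834]
```

```bash
python3 - <<'E'
from h import *
from plant import camera_info, bot, grab_frame
import pickle
im=cv2.imread("pics/top0.png"); ci=camera_info("top"); H,S,V=hsv(im)
m=(H<20)&(H>12)&(S>170)&(V>190)
for c in blobs(m,500):
    r=rect(plane(ci,c[:,0],.03)[:,:2]); print(c[:,0].mean(0),r, np.degrees(r[2]))
    if r[1][0]<130: cov=r
D={}
for n,c,a in(("house",(.49,.0064),-88.1),("cover",cov[0],np.degrees(cov[2])),("cass",(.6383,.2216),-60.1)):
    try: bot.reach(np.array([*c,.24]),ori(np.radians(a)))
    except bot.PlanningError as e: print(n,e); bot.reach(np.array([*c,.24]),ori(np.radians(a+180)))
    bot.dwell(.2)
    w=camera_info("wrist"); i=grab_frame("wrist"); D[n]=(w,i); cv2.imwrite(f"pics/w_{n}.png",i)
    o=bot.observe(); print(n,o["clock"],o["q"].round(2),o["tool_pos"].round(4),"cam",(-R.from_rotvec(w["rvec"]).as_matrix().T@w["tvec"]).round(3))
pickle.dump(D,open("D.pkl","wb"))
cv2.imwrite("pics/mont.png",cv2.resize(np.hstack([D[k][1] for k in D]),(800,200),interpolation=cv2.INTER_AREA))
E
```

```text
[152.2384106 234.9602649] (array([0.43491971, 0.27164709]), (102.3, 72.5), np.float32(1.3018104)) 74.588234
house 2.9333 [ 0.    0.3  -0.17  2.09  0.07  0.76 -1.75] [0.4901 0.0061 0.2399] cam [0.566 0.008 0.407]
cover 4.8417 [-0.02  0.44 -0.9   2.02  0.45  0.89  0.15] [0.4351 0.2714 0.24  ] cam [0.362 0.291 0.407]
cass 6.6167 [-0.29  0.53 -0.2   1.69  0.12  0.94 -1.58] [0.6382 0.2216 0.24  ] cam [0.704 0.259 0.407]
```

View pics/mont.png

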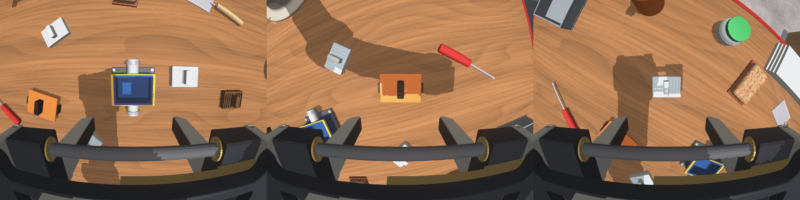

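The wrist montage shows the housing near (132,90) in the left panel, the cover near (400,87) in the middle and the cassette near (667,86) on the right, all unobstructed. Next I'll measure them in the full frames.

```bash
python3 - <<'E'
from h import *
import pickle
D=pickle.load(open("D.pkl","rb"))
out=[]
for k,(w,im) in D.items():
    H,S,V=hsv(im)
    m,z={"house":((H>22)&(H<36)&(S>60)&(V>80),.06),"cover":((H<22)&(H>5)&(S>165)&(V>150),.03),"cass":((S<45)&(V>120),.022)}[k]
    if k=="house": # rim: also the well inside
        m=m|((H>100)&(H<128)&(S>90))
    m=m.copy(); m[240:]=0
    m=cv2.morphologyEx(m.astype(np.uint8),cv2.MORPH_OPEN,np.ones((3,3)))
    for c in blobs(m,300):
        P=plane(w,c[:,0],z,True)[:,:2]; r=rect(P)
        if 40<r[1][1] and r[1][0]<150: print(k,c[:,0].mean(0).round(),r[0].round(4),r[1],np.degrees(r[2]).round(2))
    cr=im[100:260,190:370]; out.append(cv2.resize(cr,(266,236),interpolation=cv2.INTER_CUBIC))
    out.append(cv2.resize(np.dstack([m*255]*3)[100:260,190:370],(266,236)))
cv2.imwrite("pics/crop2.png",np.vstack([np.hstack(out[::2]),np.hstack(out[1::2])]))
E
```

```text
house [289. 184.] [0.4942 0.0027] (94.1, 70.6) -88.06
cover [282. 176.] [0.4259 0.2742] (103.0, 55.1) 74.42
cass [520. 229.] [ 0.7767 -0.1318] (85.5, 47.4) -62.39
cass [279. 182.] [0.6396 0.2222] (71.6, 54.2) -60.05
cass [407.  70.] [0.8432 0.1578] (72.2, 44.6) 55.96
cass [55. 21.] [0.6938 0.624 ] (86.8, 79.5) 89.95
```

View pics/crop2.png

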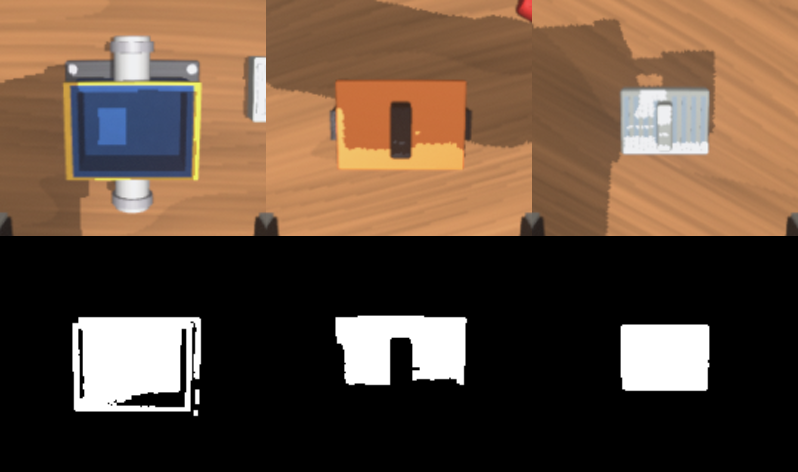

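```bash
python3 - <<'E'
from h import *
import pickle
D=pickle.load(open("D.pkl","rb"))
w,im=D["house"]; H,S,V=hsv(im)
print([(H[188,x],S[188,x],V[188,x]) for x in range(228,244)])
w,im=D["cover"]; H,S,V=hsv(im)
print([(H[y,260],S[y,260],V[y,260]) for y in range(198,222,2)],(H[205,244],S[205,244],V[205,244]))
E
```

```text
[(np.int64(13), np.int64(127), np.int64(122)), (np.int64(13), np.int64(126), np.int64(121)), (np.int64(13), np.int64(124), np.int64(121)), (np.int64(13), np.int64(124), np.int64(121)), (np.int64(14), np.int64(130), np.int64(126)), (np.int64(18), np.int64(152), np.int64(159)), (np.int64(20), np.int64(169), np.int64(198)), (np.int64(20), np.int64(171), np.int64(201)), (np.int64(20), np.int64(170), np.int64(200)), (np.int64(20), np.int64(155), np.int64(184)), (np.int64(16), np.int64(72), np.int64(131)), (np.int64(113), np.int64(101), np.int64(111)), (np.int64(111), np.int64(135), np.int64(113)), (np.int64(110), np.int64(138), np.int64(111)), (np.int64(111), np.int64(128), np.int64(96)), (np.int64(113), np.int64(101), np.int64(71))]
[(np.int64(11), np.int64(179), np.int64(199)), (np.int64(12), np.int64(176), np.int64(207)), (np.int64(19), np.int64(147), np.int64(241)), (np.int64(19), np.int64(146), np.int64(242)), (np.int64(19), np.int64(146), np.int64(242)), (np.int64(19), np.int64(148), np.int64(242)), (np.int64(19), np.int64(148), np.int64(242)), (np.int64(19), np.int64(148), np.int64(242)), (np.int64(16), np.int64(161), np.int64(239)), (np.int64(13), np.int64(136), np.int64(193)), (np.int64(13), np.int64(135), np.int64(196)), (np.int64(13), np.int64(135), np.int64(192))] (np.int64(19), np.int64(143), np.int64(242))
```

```bash
python3 - <<'E'
from h import *
from plant import bot, move_gripper
import pickle
D=pickle.load(open("D.pkl","rb"))
for k,z,f in(("house",.06,lambda H,S,V:((H>=17)&(H<40)&(S>60)&(V>140))|((H>22)&(H<36)&(S>60)&(V>80))|((H>100)&(H<128)&(S>90))),
           ("cover",.03,lambda H,S,V:((H<22)&(S>158)&(V>150))|((H>15)&(H<22)&(S>135)&(V>215)))):
    w,im=D[k]; m=f(*hsv(im)); m[240:]=0
    m=cv2.morphologyEx(m.astype(np.uint8),cv2.MORPH_OPEN,np.ones((3,3)))
    for c in blobs(m,300):
        r=rect(plane(w,c[:,0],z,True)[:,:2])
        if 40<r[1][1] and r[1][0]<150: print(k,c[:,0].mean(0).round(),r[0].round(4),r[1],np.degrees(r[2]).round(2))
c=np.array([.6396,.2222]); o=ori(np.radians(-60.05))
bot.reach(np.array([*c,.10]),o)
bot.movel(np.array([*c,.032]),v=.06,guard=8)
move_gripper(0.05,30); s=bot.observe(); print(s["gripper_width"]*93,s["grasp_force"],s["tool_pos"],s["clock"])
bot.movel(np.array([*c,.16]),v=.15); s=bot.observe(); print(s["gripper_width"]*93,s["grasp_force"],s["contact_force"],s["clock"])
E
```

```text
house [293. 188.] [0.4918 0.0023] (94.8, 75.4) -88.05
cover [280. 184.] [0.4343 0.2718] (103.4, 72.6) 74.42
11.948874038353367 29.99994456768036 [0.63959075 0.22222637 0.03199974] 9.7417
11.736987812124095 29.999866783618927 [ 0.16705764 -0.07759279 -1.1555604 ] 10.7417
```

Cassette gripped: width is 11.9 mm against the 12 mm tab. The housing fit is still missing the shaded rim, so I'll fix it using the union of yellow pixels.

```bash
python3 - <<'E'
from h import *
from plant import camera_info
import pickle
D=pickle.load(open("D.pkl","rb"))
w,im=D["house"]
for tag,ci,im,fish,box in(("wrist",w,im,True,(215,345,145,235)),("top",camera_info("top"),cv2.imread("pics/top0.png"),False,(246,306,178,230))):
    H,S,V=hsv(im); m=(H>=18)&(H<40)&(S>95)&(V>145)
    k=np.zeros_like(m); k[box[2]:box[3],box[0]:box[1]]=1; m&=k
    n,l,st,_=cv2.connectedComponentsWithStats(m.astype(np.uint8)); big=np.isin(l,[i for i in range(1,n) if st[i,4]>=12])
    y,x=np.nonzero(big); P=plane(ci,np.c_[x,y],.06,fish)[:,:2]; r=rect(P); print(tag,r,np.degrees(r[2]))
    print(st[1:][st[1:,4]>=12].tolist())
    # pipe ends symmetric check / well inner floor
    a=np.radians(-88.1); 
    Q=(P-r[0])@np.array([[np.cos(a),-np.sin(a)],[np.sin(a),np.cos(a)]])
    print((np.percentile(Q,[0,1,99,100],axis=0)*1000).round(1).tolist())
    if tag=="wrist": cv2.imwrite("pics/crop3.png",cv2.resize(np.hstack([im[140:240,210:350],np.dstack([big.astype(np.uint8)*255]*3)[140:240,210:350]]),(784,280),interpolation=cv2.INTER_NEAREST))
E
```

```text
wrist (array([0.4917565 , 0.00574973]), (101.4, 75.4), np.float32(-1.5373402)) -88.0831
[[233, 155, 94, 68, 1015]]
[[-50.7, -37.7], [-50.3, -37.6], [50.5, 37.5], [50.7, 37.7]]
top (array([0.49212079, 0.00598589]), (101.0, 75.0), np.float32(-1.5369254)) -88.05933
[[277, 185, 24, 35, 124], [251, 187, 24, 36, 115], [257, 221, 16, 1, 16], [274, 220, 17, 2, 19]]
[[-50.5, -37.5], [-50.3, -37.1], [50.4, 37.4], [50.5, 37.5]]
```

View pics/crop3.png

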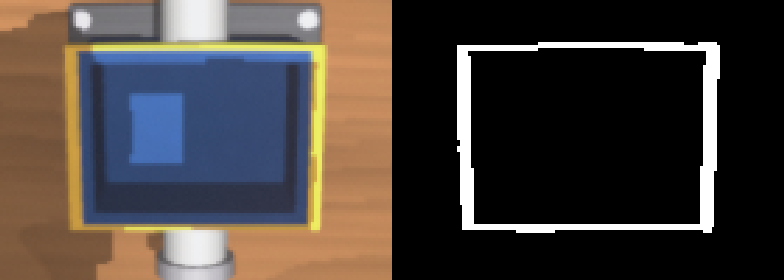

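The mask outlines the whole rim and measures 101x75 mm. The top and wrist views agree on centre (0.4918, 0.0058) and yaw -88.07°. Inserting the cassette.

```bash
cat >> h.py <<'E'
HC=np.array([.4919,.0058]); HY=np.radians(-88.07)
E
python3 - <<'E'
from h import *
from plant import bot, move_gripper, grab_frame
o=ori(HY)
bot.reach(np.array([*HC,.16]),o)
bot.movel(np.array([*HC,.105]),v=.12)
hit=bot.movel(np.array([*HC,.0445]),v=.05,guard=5)
s=bot.observe(); print(hit,s["tool_pos"],s["contact_force"],s["clock"],s["grasp_force"])
cv2.imwrite("pics/ins.png",grab_frame("side")[150:300,180:380])
E
```

```text
False [0.49205282 0.00578731 0.04476704] [-0.22938636 -1.15607335  0.46670215] 13.7333 29.9997541308403
```

Cassette lowered to floor height with no contact. I'll release it, retract, and check from above.

```bash
python3 - <<'E'
from h import *
from plant import bot, move_gripper, grab_frame, camera_info
move_gripper(0.25,30); bot.dwell(.2)
s=bot.observe(); bot.movel(np.array([*s["tool_pos"][:2],.12]),v=.12)
bot.reach(np.array([*HC,.24]),ori(HY)); bot.dwell(.2)
w=camera_info("wrist"); im=grab_frame("wrist")
cv2.imwrite("pics/crop4.png",cv2.resize(im[120:250,190:370],(720,520),interpolation=cv2.INTER_CUBIC))
H,S,V=hsv(im); m=(S<60)&(V>90); k=np.zeros_like(m);k[155:232,233:327]=1
m=cv2.morphologyEx((m&k).astype(np.uint8),cv2.MORPH_OPEN,np.ones((2,2)))
for c in blobs(m,200): r=rect(plane(w,c[:,0],.034,True)[:,:2]); print(c[:,0].mean(0),r,r[0]-HC)
print(bot.observe()["clock"])
for a in(-105.58,74.42):
    for b in (.13,.034): print(a,bot.solve_ik(np.array([.4346,.2717,b]),ori(np.radians(a))))
E
```

```text
[280.63461538 185.78846154] (array([0.49055188, 0.00339573]), (72.6, 52.6), np.float32(-1.5366474)) [-0.00134812 -0.00240427]
16.025
-105.58 [-0.62075107  0.47916669 -0.06761022  2.16143894  0.06468129  0.50280557
 -2.58017933]
-105.58 [-0.64855704  0.64773116 -0.03025201  2.22005828  0.06735255  0.27461531
 -2.58023899]
74.42 [-0.15181513  0.57386462 -0.74003877  2.13261293  0.63469614  0.6654275
 -0.03217191]
74.42 [-0.29125708  0.70274935 -0.55213376  2.1969929   0.85336827  0.4666502
 -0.22885109]
```

View pics/crop4.png

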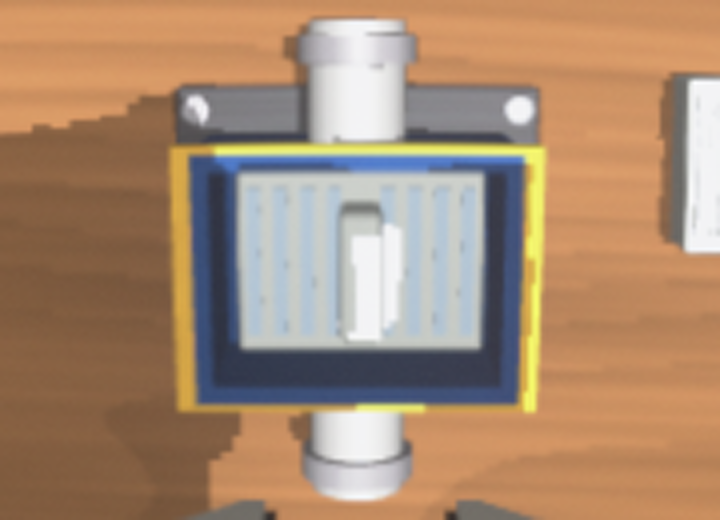

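The crop shows the cassette flat on the well floor, square with it and near centre (crop pixel 361,260 against rim centre 357,280). To cancel the wrist camera's bias, I'll view the housing once more with the tool turned half round, which also suits the cover grasp.

```bash
python3 - <<'E'
from h import *
from plant import bot, move_gripper, grab_frame, camera_info
def rim(w,im):
    H,S,V=hsv(im); m=(H>=18)&(H<40)&(S>95)&(V>145); f=np.zeros_like(m)
    m[:140]=0;m[240:]=0;m[:,:210]=0;m[:,350:]=0
    n,l,st,_=cv2.connectedComponentsWithStats(m.astype(np.uint8)); big=np.isin(l,[i for i in range(1,n) if st[i,4]>=12])
    y,x=np.nonzero(big); return rect(plane(w,np.c_[x,y],.06,True)[:,:2])
print("old yaw",rim(camera_info("wrist"),grab_frame("wrist")))
bot.reach(np.array([*HC,.24]),ori(HY+np.pi)); bot.dwell(.2)
w=camera_info("wrist"); im=grab_frame("wrist"); cv2.imwrite("pics/h180.png",im)
print("new yaw",rim(w,im),bot.observe()["q"].round(2),bot.observe()["clock"])
H,S,V=hsv(im); m=(S<60)&(V>90); k=np.zeros_like(m);k[155:232,233:327]=1
m=cv2.morphologyEx((m&k).astype(np.uint8),cv2.MORPH_OPEN,np.ones((2,2)))
for c in blobs(m,200): print("cass",rect(plane(w,c[:,0],.034,True)[:,:2]))
E
```

```text
old yaw (array([0.49180591, 0.00568177]), (101.3, 75.2), np.float32(-1.5391985))
new yaw (array([0.49194772, 0.00567251]), (101.4, 74.4), np.float32(-1.5370264)) [-0.04  0.3  -0.11  2.09  0.05  0.75 -1.72] 16.575
cass (array([0.49037262, 0.00339111]), (72.6, 52.8), np.float32(-1.5367966))
```

```bash
python3 - <<'E'
from h import *
from plant import bot
s=bot.observe(); print(np.degrees(np.arctan2(*R.from_rotvec(s["ee_rot"]).as_matrix()[1::-1,1])), ori(HY),ori(HY+np.pi),s["ee_rot"])
for a in(HY,HY+np.pi): print(bot.solve_ik(np.array([*HC,.24]),ori(a)).round(2))
E
```

```text
-88.07091850306436 [3.14114708 0.05290954 0.        ] [ 0.05290954 -3.14114708 -0.        ] [3.14113210e+00 5.28841081e-02 1.16457709e-04]
[-0.04  0.3  -0.11  2.09  0.05  0.75 -1.72]
[-0.04  0.3  -0.11  2.09  0.05  0.75 -1.72]
```

The arm substituted the equivalent half-turn pose, so I'll force the turn with the last joint.

```bash
python3 - <<'E'
from h import *
from plant import bot, move_gripper, grab_frame, camera_info
def rim(w,im):
    H,S,V=hsv(im); m=(H>=18)&(H<40)&(S>95)&(V>145)
    m[:140]=0;m[240:]=0;m[:,:210]=0;m[:,350:]=0
    n,l,st,_=cv2.connectedComponentsWithStats(m.astype(np.uint8)); big=np.isin(l,[i for i in range(1,n) if st[i,4]>=12])
    y,x=np.nonzero(big); return rect(plane(w,np.c_[x,y],.06,True)[:,:2])
q=bot.observe()["q"].copy(); q[6]+=np.pi; bot.goto_joints(q); bot.dwell(.2)
w=camera_info("wrist"); im=grab_frame("wrist"); cv2.imwrite("pics/h180.png",im)
s=bot.observe(); print("new yaw",rim(w,im),s["q"].round(2),s["tool_pos"],s["clock"])
H,S,V=hsv(im); m=(S<60)&(V>90); k=np.zeros_like(m);k[155:232,233:327]=1
m=cv2.morphologyEx((m&k).astype(np.uint8),cv2.MORPH_OPEN,np.ones((2,2)))
for c in blobs(m,200): print("cass",rect(plane(w,c[:,0],.034,True)[:,:2]))
print(bot.solve_ik(np.array([.4346,.2717,.13]),ori(np.radians(74.42))))
cv2.imwrite("pics/crop5.png",cv2.resize(im[120:250,190:370],(720,520),interpolation=cv2.INTER_CUBIC))
E
```

```text
new yaw (array([0.49219208, 0.00553263]), (101.5, 75.5), np.float32(-1.5395896)) [-0.04  0.3  -0.11  2.09  0.05  0.75  1.43] [0.49192097 0.00577977 0.24002879] 19.475
cass (array([0.49372684, 0.00569896]), (73.0, 54.0), np.float32(-1.536881))
[-0.60833824  0.47951928 -0.08481081  2.16065277  0.08097143  0.50428002
  0.54432336]
```

View pics/crop5.png

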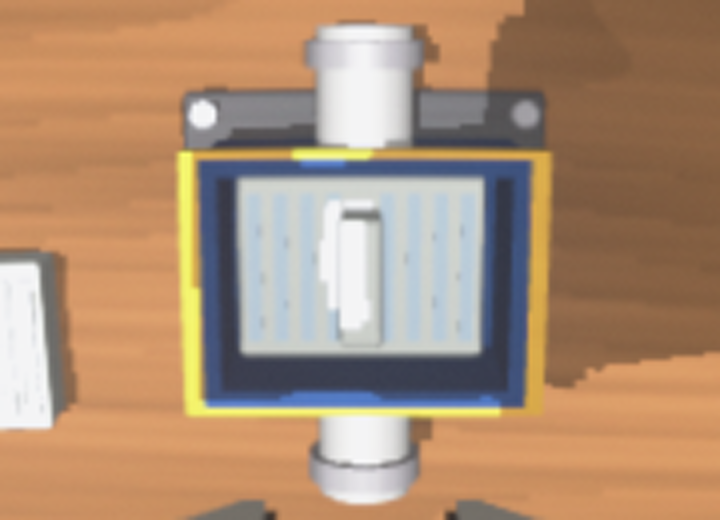

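The half-turn view agrees: rim centre is (0.4920, 0.0056) with about zero bias, and the cassette is within about 1 mm of it. Now grasping the cover.

```bash
python3 - <<'E'
from h import *
from plant import bot, move_gripper, grab_frame, camera_info
c=np.array([.4345,.2718])
move_gripper(.5,60)
bot.reach(np.array([*c,.11]),ori(np.radians(74.42)))
hit=bot.movel(np.array([*c,.033]),v=.06,guard=8)
move_gripper(.05,60); s=bot.observe(); print(hit,s["gripper_width"]*93,s["tool_pos"],s["grasp_force"],s["clock"])
bot.movel(np.array([*c,.19]),v=.15)
T=np.array([.4920,.0056,.19]); bot.reach(T,ori(HY+np.pi)); bot.dwell(.2)
s=bot.observe(); print(s["gripper_width"]*93,s["tool_pos"],s["contact_force"],s["clock"],np.degrees(np.arctan2(*R.from_rotvec(s["ee_rot"]).as_matrix()[1::-1,1])))
w=camera_info("wrist"); im=grab_frame("wrist"); ti=camera_info("top"); t=grab_frame("top")
cv2.imwrite("pics/wh.png",im); cv2.imwrite("pics/th.png",t)
# tool axes in camera for measuring held cover: plate top is 3 mm below TCP
zp=s["tool_pos"][2]-.003
H,S,V=hsv(im); m=((H<22)&(S>158)&(V>150))|((H>15)&(H<22)&(S>135)&(V>215))
for b in blobs(m,800): r=rect(plane(w,b[:,0],zp,True)[:,:2]); print(b[:,0].mean(0).round(),r)
cv2.imwrite("pics/crop6.png",np.hstack([cv2.resize(im[150:370,150:410],(400,338)),cv2.resize(t[140:260,205:347],(400,338))]))
E
```

```text
False 15.820384794188536 [0.43457817 0.27184977 0.03306486] 60.000484585762024 23.275
15.503311534738513 [0.49205738 0.00701427 0.18992823] [ 0.06796385  0.73580298 -0.89058315] 25.7333 92.05256246511651
[280. 229.] (array([0.47978275, 0.00575878]), (103.0, 49.8), np.float32(-1.5366163))
```

View pics/crop6.png

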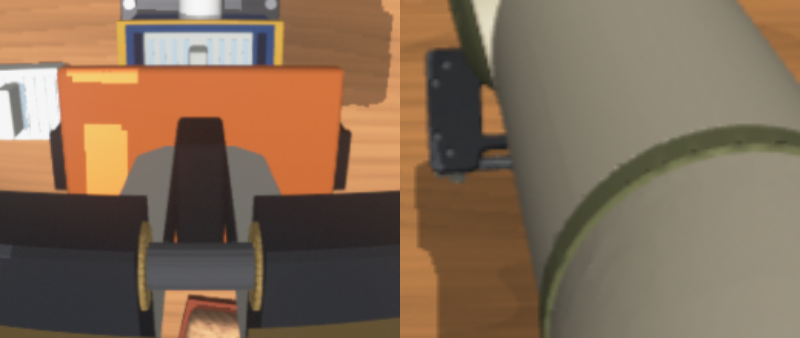

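The cover is held level and square. Its far edge puts its centre at x≈0.491 with the tool at 0.492, so the hold is within 1 mm. I'll check that the tool has settled, then lower under guard.

```bash
python3 - <<'E'
from h import *
from plant import bot, grab_frame, camera_info
T=np.array([.4923,.0056,0])
print(bot.observe()["tool_pos"])
bot.movel(T+[0,0,.125],frame=ori(HY+np.pi),v=.1); bot.dwell(.3)
s=bot.observe(); print(s["tool_pos"],s["contact_force"],s["clock"])
# TCP z = mouth .060 + 4+... : centre-to-TCP = +4 mm; clips meet rim at centre z .082 -> TCP .086; feet enter at centre z .089 -> TCP .093
hit=bot.movel(T+[0,0,.089],v=.03,guard=4)
s=bot.observe(); print(hit,s["tool_pos"],s["contact_force"],s["clock"],s["gripper_width"]*93)
E
```

```text
[0.49205048 0.0066031  0.18999743]
[0.49251102 0.00558603 0.12543307] [ 0.93115402  0.38479647 -1.4848761 ] 26.9333
False [0.49243316 0.00561046 0.08917156] [-0.4198824  -0.18656939 -0.34180789] 28.2833 15.485280057308069
```

The feet are in with no contact. Pressing down.

```bash
python3 - <<'E'
from h import *
from plant import bot, grab_frame, camera_info
for z in(.080,.075,.0715,.0695,.068):
    s=bot.observe(); hit=bot.movel(np.array([.4923,.0056,z]),v=.02,guard=28)
    s=bot.observe(); print(z,hit,s["tool_pos"].round(4),s["contact_force"].round(1),s["clock"],round(s["gripper_width"]*93,2))
    if hit: break
E
```

```text
0.08 False [0.4927 0.0056 0.0799] [ 0.9 -0.1  0.4] 28.8833 15.27
0.075 False [0.4926 0.0061 0.0749] [ 2.6  2.8 -1.5] 29.2833 15.94
0.0715 False [0.4922 0.0063 0.0713] [0.9 5.3 0.8] 29.6083 15.71
0.0695 False [0.4923 0.0064 0.071 ] [-4.8  5.7 28.2] 29.8583 15.09
0.068 False [0.4924 0.0064 0.0708] [-8.2  6.1 52. ] 30.1083 15.68
```

It hit a hard stop at TCP z = 0.071, which is exactly home. I'll ease off, release, retract and check from the side and top.

```bash
python3 - <<'E'
from h import *
from plant import bot, grab_frame, camera_info, move_gripper
bot.movel(np.array([.4924,.0062,.0712]),v=.03)
move_gripper(.4,30); bot.dwell(.2)
p=bot.observe()["tool_pos"]; bot.movel(np.array([*p[:2],.24]),v=.15); bot.dwell(.3)
w=camera_info("wrist"); im=grab_frame("wrist"); s=bot.observe(); print(s["tool_pos"],s["contact_force"],s["clock"])
H,S,V=hsv(im); m=((H<22)&(S>158)&(V>150))|((H>15)&(H<22)&(S>135)&(V>215)); m[250:]=0
for b in blobs(m,800):
    for z in(.065,.068,.072): print(b[:,0].mean(0).round(),rect(plane(w,b[:,0],z,True)[:,:2]))
side=grab_frame("side")
cv2.imwrite("pics/crop7.png",np.hstack([cv2.resize(im[120:250,200:370],(400,306)),cv2.resize(side[180:250,235:325],(393,306),interpolation=cv2.INTER_CUBIC)]))
E
```

```text
[0.49231849 0.00623266 0.23966175] [ 0.4289286  -0.28552497  1.21702495] 32.7833
[272. 188.] (array([0.49165271, 0.00470119]), (104.4, 73.3), np.float32(-1.5367329))
[272. 188.] (array([0.49099365, 0.004685  ]), (103.5, 72.7), np.float32(-1.5367333))
[272. 188.] (array([0.49011493, 0.00466339]), (102.3, 71.8), np.float32(-1.5367328))
```

View pics/crop7.png

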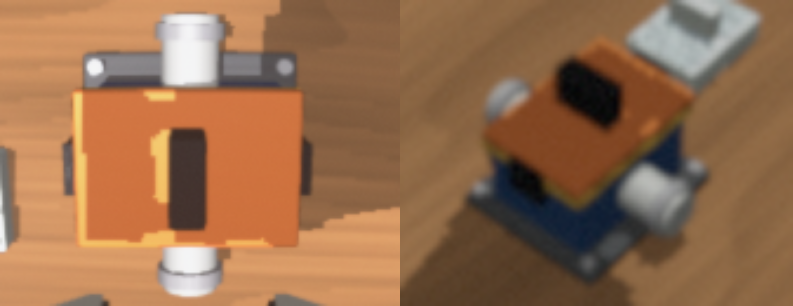

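The wrist crop shows the cover square on the housing, with a clip showing equally at each end. The side crop shows the plate flat on the rim with no gap and the clip hanging straight. Its measured size at z = 0.068 m (103.5x72.7 mm) matches the size seen on the table, so it is fully home. Handing in.

```bash
python3 -c "
from plant import bot
print(bot.job_done(), bot.observe()['clock'])"
```

```text
the job is handed in; nothing more can be done
the job is handed in; nothing more can be done
```

The clean cassette is flat in the well and the cover is pressed fully home, with both clips looking snapped under the rim in the last pictures; I never went near the clogged cassette, and the job was handed in at about 33 s (no verdict was returned).

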